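Pack the shogi things into the drop-front cabinet and shut the flap

ROBOT

A 6-joint arm with a two-finger parallel gripper is mounted at the origin on the work surface. World frame = base frame: x ahead of the robot, y to its left, z up, the work surface at z = 0. Lengths are in m, angles in degrees, forces in N, time in s.
With the tool pointing down it reaches from about 0.4 to 0.825 m from the base axis. Payload 7 kg.
Tool frame: the origin (TCP) lies midway between the tips of the shut fingers; the grasp point (between the pads) lies 19 mm behind it; z points along the fingers, y is the line along which they close (so a half turn about z gives the same grasp; the last joint's range is limited). The gripper opens to 88 mm and grips with 3 to 60 N. Pads are 19 mm wide; open, the fingers measure 130 mm over their backs; the gripper's body (78 mm by 193 mm) begins 47 mm behind the grasp point.
Start: joints at [-47.951, 20.546, 0.682, 0, -70.136, -16.507], TCP at [0.291, -0.609, 0.227] pointing down, gripper open.
Joint ranges: [-176.03, 176.03], [-82.01, 121.73], [-58.28, 71.71], [-173.87, 95.51], [-174.79, -0.11], [-173.66, 173.66]. Speed limits (degrees/s): [136.94, 136.94, 172.46, 180, 180, 180].

INTERFACE

Orientations are given as [roll, pitch, yaw] about the fixed x, y, z axes, in that order (R = Rz(yaw) Ry(pitch) Rx(roll)).
In Python, from plant import r gives the robot as it stands.
- The arm moves only by the tool drive_tool, never from a script. Its argument "commands" is a list of rows, each an object of numbers: "hand": the closure, from 0 (fully open) to 1 (shut); "tx", "ty", "tz": the shift along the world's x, y, z scaled (see below); "turn": the turn about the world's z scaled (see below). A call has 1 to 10 rows; each row is the pose to reach, as a shift and turn from the pose commanded when the call began; what a row does not reach only later rows make up. The controller multiplies each number of a shift by 0.6 m and each number of a turn by 90 degrees. A row lasts 1/10 s, in which the tool goes at most 50 mm and 8.59 degrees, less where a joint would pass 70% of its speed; a pose out of reach is approached as far as the arm can. A call with a number of a shift or a turn outside -1 to 1 is refused whole. A call with a gripper value outside its range is refused whole. The fingers move at their own pace and stop on an object; "grip_force" is the grip in N (left out, the last holds). Time passes only in rows, so rows that repeat a pose let the fingers close. It gives the time, the measured TCP pose, the force, the opening and the grip force at its end, in the units of the state.
- r.get_state(): the state, without advancing time (a new reading comes with each control period).
- r.capture(name): name is "scene" or "side" or "wrist"; returns a dict with "frame" (480x640x3 uint8, red, green, blue), "fx", "fy", "cx", "cy" (pixels), "D" ([k1, k2, p1, p2, k3] as OpenCV has them; the pictures are not rectified), "world_from_camera" (4x4, takes a point from camera to world coordinates); the wrist camera has in their place "T_tool_cam" (4x4, takes a point from camera to tool coordinates, whose origin is the TCP and whose axes are the flange's). Camera axes: x right, y down, z forward; pixel columns grow to the right and rows downward; lengths in m; the calibration is good to about 2 mm. A picture is of the moment at which its call begins: read the wrist's pose just before it. There is no depth.
- r.close_job(): hands the job in; it is judged then, once.
Trained networks look in the newest picture that a camera, given by its name, has taken for a name from the list of things; names that differ only in an ending like _2 or _b are one class to them, and where a whole thing is asked for, a point or a joint stands for the part that bears it (a point fixed in the world has none). Each returns a list of dicts, best first, with "score" (0 to 1); they miss things now and then, are a little off and sometimes report something else, mostly with a low value. They report only what shows in the picture. A call takes as long as a camera call. They do not tell look-alikes from the thing itself.
- r.trace(label, camera): "pixels" (480x640 bool, what is visible of it) and "extent" ([left, top, right, bottom] in pixels, round what is visible of it).
The state is a dict: "time_s": time; "joints": joint angles; "qd": joint speeds; "joint_torque": joint torques, N m; "tcp_pos": TCP position; "eef_rot": TCP orientation; "contact_force": force on the tool from outside, world axes, zero at the start; "moment": the same for the moment, N m; "gripper_width": finger opening in m; "gripper_force": force on a finger pad.
Only numpy, scipy, OpenCV 4.12 (cv2) and the standard library are available. Lean on these libraries where they do the work, as an engineer would, in place of code of your own. Each camera call takes 0.05 s, during which the arm holds its last target. There are 200 camera calls.

TASK

Put the shogi things away in the low dark cabinet. First slide the yellow boxwood piece case (too wide to grip) off the open flap, all the way into the well and over to one side; then set the celadon jar and the brass weight down gently beside it, so that all three stand upright on the floor of the well, and last swing the flap up until it is fully shut and let go. Leave the comb and the cup where they are.

Things in the scene. Friction and masses are not known exactly. Their poses are not given: they have to be found in the camera images.
- cabinet: low dark elm cabinet, fixed. Origin on the table under the middle of the flap's hinge line; x away from the robot into the open-topped well, y left, z up. Well inside: x 0 to 112 mm, y -90 to 90, floor at z 40, back and side walls 8 mm thick, up to z 115; front shut only by the flap. Case fits against a side wall, jar and weight in line (along x) beside it, about 10 mm to spare each way
- flap (a joint): drop-down front flap, hinged along the well's front edge (cabinet x 0, z 40 mm). 0 = open (start), level towards the robot, upper face flush with the well floor; 1.571 = shut, upright. Board 86 mm from hinge to free edge, 196 wide, 10 thick (below the flush face). Hinge friction holds it where left; about 3 N at the pull moves it
- flap_pull (a point): centre of the brass pull: round bar 12 mm thick, 24 mm long, along cabinet y, on an 8 mm neck at the middle of the flap's free edge; 116 mm from the hinge and 30 mm beyond the edge. Flap open: 35 mm above the table, 5 mm below the flap's upper face. Pinched at its two ends, it turns between the fingers as the flap swings
- piece_case: closed yellow boxwood case, 96 mm (x) by 110 mm (y) by 46 mm tall, about 450 g; origin at the centre of its underside. Starts on the open flap, mostly outside the well, turned up to 0.2 rad to the cabinet; may overhang the flap's free edge above the pull
- jar: celadon lidded jar (lid fixed), body 60 mm diameter to 62 mm up, lid knob 26 mm diameter from 85 to 104 mm above its foot (20 mm neck below it), 106 mm tall, about 250 g; origin at the centre of its underside. Stands on the table left or right of the cabinet, the weight on the other side
- weight: brass scale weight, 40 mm diameter body 36 mm tall, with a knob of 20 mm diameter from 50 to 63 mm above its foot (neck 14 mm under it), 64 mm tall, about 360 g; origin at the centre of its underside. Stands on the table to the left or right of the cabinet
- comb: bystander: tortoiseshell-finish comb lying flat on the table beside the cabinet, 41 mm by 100 mm by 7 mm; origin near its centre, on its underside
- cup: bystander: terracotta tea cup, 68 mm across the rim, 75 mm tall, standing on the table beside the cabinet; origin at the centre of its underside
Things that resemble listed ones, but are neither listed nor needed, are in the scene too. There is more than one size of the weight; the one meant has the size given above. What is shaped like the piece_case but blue is not meant.

How it is judged:
By the outcome, as a careful person would: the job done as asked, in the order asked, and still so for the second after the job is handed in, with the robot touching nothing.
It also fails if it takes over 72 s, if anything falls off the work surface, if the arm or the gripper's body presses on something with over 40 N, if the wrist force passes 120 N, or if a joint passes its speed limit or range.

## Working session

There is one attempt and no reset: what is moved stays moved. The work goes in short steps, Python scripts to look and compute and a tool call to move; the robot and the scene stay as the last step left them, time stands still between calls to the robot, and variables do not carry over. Pictures are saved under pics/ and viewed, at most 10 in all, crops included, and the job is handed in when it is done.

Besides the shell and the picture viewer there is one more tool, called after ">>>" as name(argument=value, ...), one argument or row to a line, values as JSON. drive_tool: Moves the arm, as the interface text tells. Its arguments: {"type":"object","properties":{"commands":{"type":"array"},"grip_force":{"type":"number"}},"required":["commands"]}

```bash
ls; mkdir -p pics
cat > h.py <<'E'
import numpy as np, cv2
from plant import r
def save(n,f): cv2.imwrite('pics/'+n+'.png',cv2.cvtColor(f,cv2.COLOR_RGB2BGR))
def cam(c,st=None):
    if 'world_from_camera' in c: return np.array(c['world_from_camera'])
    from scipy.spatial.transform import Rotation as R
    T=np.eye(4); T[:3,:3]=R.from_euler('xyz',st['eef_rot'],degrees=True).as_matrix(); T[:3,3]=st['tcp_pos']
    return T@np.array(c['T_tool_cam'])
def ray(c,T,uv):
    K=np.array([[c['fx'],0,c['cx']],[0,c['fy'],c['cy']],[0,0,1.]])
    p=cv2.undistortPoints(np.array(uv,float).reshape(-1,1,2),K,np.array(c['D'],float))[:,0]
    d=np.c_[p,np.ones(len(p))]@T[:3,:3].T
    return T[:3,3],d
def onz(c,T,uv,z):
    o,d=ray(c,T,uv); return o+d*((z-o[2])/d[:,2])[:,None]
def proj(c,T,P):
    K=np.array([[c['fx'],0,c['cx']],[0,c['fy'],c['cy']],[0,0,1.]])
    Ti=np.linalg.inv(T); return cv2.projectPoints(np.array(P,float).reshape(-1,3),cv2.Rodrigues(Ti[:3,:3])[0],Ti[:3,3],K,np.array(c['D'],float))[0][:,0]
E
python3 - <<'E'
from h import *
s=r.get_state(); print(s)
for n in ['scene','side']:
    c=r.capture(n); save(n,c['frame']); T=cam(c); print(n,T[:3,3],T[:3,2],c['fx'])
    for l in ['cabinet','flap','flap_pull','piece_case','jar','weight','comb','cup']:
        for d in r.trace(l,n): print(l,round(d['score'],2),[int(v) for v in d['extent']])
E
```

```text
pics
{'time_s': 0.0, 'joints': array([-4.79519201e+01,  2.05921979e+01,  6.32145781e-01, -1.80656468e-02,
       -7.01353768e+01, -1.65059635e+01]), 'qd': array([-0.0660967 ,  0.00049117, -0.08683384,  0.11626821,  0.06665773,
        0.06087567]), 'joint_torque': array([ 4.12677355e-04, -5.82720888e+01,  2.93054116e+01,  6.99736789e+00,
        6.74028648e-03, -1.71280631e-04]), 'tcp_pos': array([ 0.29078098, -0.60860693,  0.22560817]), 'eef_rot': array([ 1.79903678e+02, -1.08323306e-02, -1.54464027e+02]), 'contact_force': array([ 0.12033287, -0.45544558, -0.35756297]), 'moment': array([ 0.02478391, -0.04177064,  0.07407241]), 'gripper_force': 0.0, 'gripper_width': 0.08764670495130564}
scene [1.15958091 0.13788034 0.71776072] [-0.67565319 -0.10974036 -0.72900604] 440.21650876880153
cabinet 0.79 [209, 204, 335, 306]
flap 0.96 [241, 203, 331, 243]
flap_pull 0.93 [240, 204, 337, 243]
piece_case 0.87 [260, 195, 317, 244]
piece_case 0.71 [348, 171, 400, 219]
jar 0.86 [159, 167, 189, 212]
jar 0.25 [243, 204, 337, 238]
weight 0.69 [461, 244, 473, 263]
weight 0.65 [475, 217, 496, 239]
weight 0.61 [438, 212, 465, 241]
weight 0.28 [428, 283, 469, 328]
comb 0.68 [128, 255, 178, 270]
cup 0.78 [430, 284, 468, 329]
side [0.05268238 0.82409626 0.58556996] [ 0.44670775 -0.74498345 -0.49543097] 572.3717254509008
cabinet 0.72 [234, 159, 376, 263]
cabinet 0.58 [126, 264, 170, 321]
flap 0.78 [286, 210, 374, 263]
flap_pull 0.68 [285, 209, 377, 259]
piece_case 0.81 [293, 191, 360, 246]
piece_case 0.59 [315, 275, 405, 349]
jar 0.77 [401, 152, 427, 201]
jar 0.6 [284, 213, 376, 262]
weight 0.82 [219, 376, 242, 413]
weight 0.74 [194, 337, 215, 372]
weight 0.69 [242, 325, 269, 371]
comb 0.54 [341, 171, 356, 190]
comb 0.36 [239, 326, 270, 373]
cup 0.59 [126, 263, 171, 322]
```

View pics/scene.png

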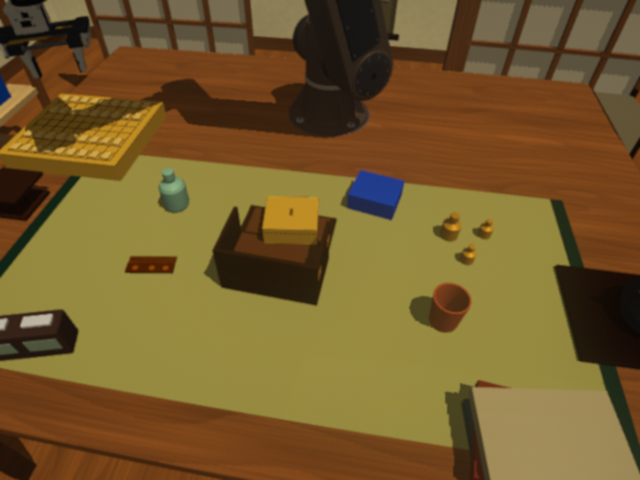

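View pics/side.png

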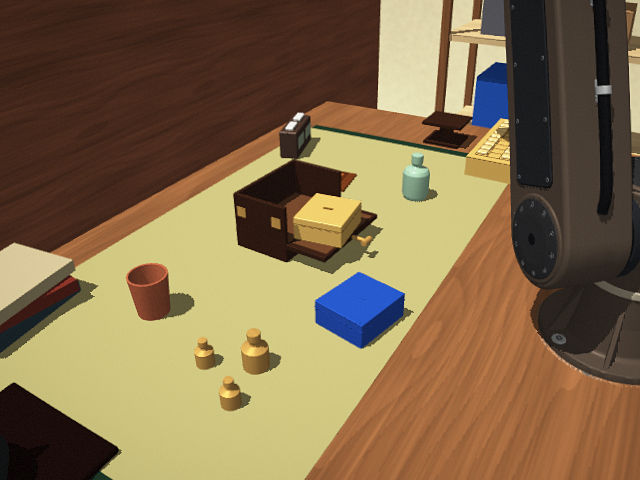

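The jar stands on the right (scene 174,190). Three weights stand on the left (scene 451,227 / 486,228 / 469,254), and the first looks largest. The yellow case is on the flap at (291,220), and the blue one at (375,195) is a decoy. Next I'll enlarge the cabinet and the weights.

Run:
```python
from h import *
a=cv2.imread('pics/scene.png'); b=cv2.imread('pics/side.png')
A=cv2.resize(a[180:310,200:350],None,fx=2.6,fy=2.6,interpolation=cv2.INTER_CUBIC) #390x338
B=cv2.resize(b[150:280,225:385],None,fx=2.5,fy=2.5,interpolation=cv2.INTER_CUBIC) #400x325
W=cv2.resize(a[200:275,430:510],None,fx=3,fy=3,interpolation=cv2.INTER_CUBIC) 
V=cv2.resize(b[320:420,185:280],None,fx=2.4,fy=2.4,interpolation=cv2.INTER_CUBIC)
o=np.zeros((590,800,3),np.uint8)
for im,x,y in((A,0,0),(B,400,0),(W,0,345),(V,400,345)): o[y:y+im.shape[0],x:x+im.shape[1]]=im
cv2.imwrite('pics/c1.png',o)
c=r.capture('scene');T=cam(c); s=r.capture('side');S=cam(s)
# height & diameter of weights, jar from both views
from scipy.optimize import least_squares
def fit(e1,e2,H,D,Db):
    # axis x,y + scale: use bbox bottom/top/left/right by projecting cylinder
    th=np.linspace(0,2*np.pi,40)
    def pts(p):
        k=p[2]; P=[[p[0]+k*rr*np.cos(t),p[1]+k*rr*np.sin(t),k*z] for z,rr in ((0,D/2),(Db,D/2),(H,.010 if H<.08 else .013)) for t in th]
        return np.array(P)
    def res(p):
        o=[]
        for cc,TT,e in((c,T,e1),(s,S,e2)):
            q=proj(cc,TT,pts(p)); o+=list(np.r_[q.min(0),q.max(0)]-np.array(e))
        return o
    g=onz(c,T,[[(e1[0]+e1[2])/2,e1[3]-4]],0)[0]
    R=least_squares(res,[g[0],g[1],1.]); return R.x.round(4),np.sqrt(np.mean(R.fun**2)).round(2)
tr=lambda l,n:[d['extent'] for d in r.trace(l,n)]
for l,a in (('jar',(.106,.06,.062)),('weight',(.064,.04,.036))):
    for e1 in tr(l,'scene'):
        for e2 in tr(l,'side'):
            x,f=fit(e1,e2,*a)
            if f<2.5: print(l,[int(v) for v in e1[:2]],[int(v) for v in e2[:2]],x,f)
for l in('comb','cup'):
    e=tr(l,'scene')[0]; print(l,onz(c,T,[[(e[0]+e[2])/2,(e[1]+e[3])/2]],0.02 if l=='cup' else 0)[0].round(3))
```

```text
jar [158, 169] [401, 153] [ 0.4626 -0.2998  0.9428] 0.88
weight [477, 217] [218, 375] [0.4395 0.4125 0.7182] 1.1
weight [437, 212] [241, 325] [0.4541 0.3315 1.0298] 1.09
weight [460, 242] [192, 338] [0.5225 0.3694 0.6952] 0.82
comb [ 0.64  -0.289  0.   ]
cup [0.661 0.321 0.02 ]
```

View pics/c1.png

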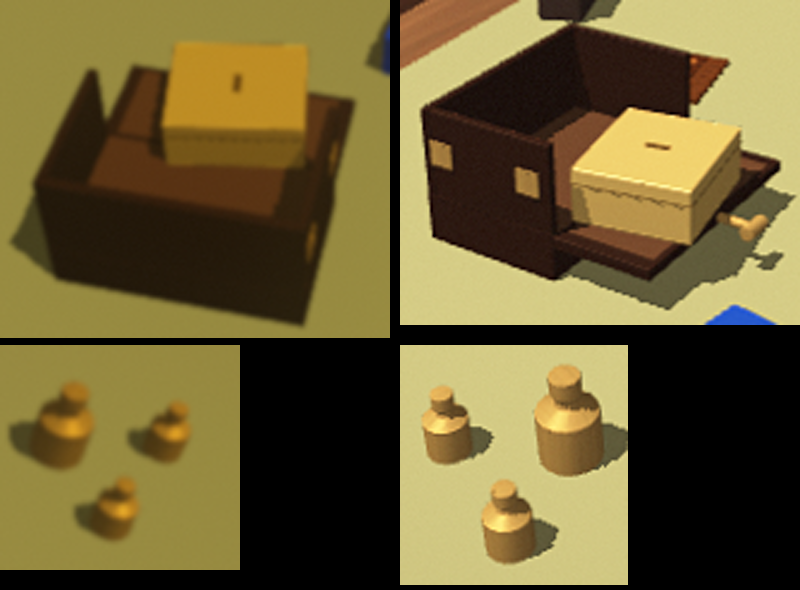

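The large weight (scene 451,227; side 255,348) fits the given size at scale 1.03; the other two come out near 0.7. Next I'll fit the poses of the cabinet and the case from the corners in the crop.

Run:
```python
from h import *
from scipy.optimize import least_squares
c=r.capture('scene');T=cam(c); s=r.capture('side');S=cam(s)
A=lambda u,v:(200+(u+.5)/2.6,180+(v+.5)/2.6); B=lambda u,v:(225+(u-400+.5)/2.5,150+(v+.5)/2.5)
obs=[(0,A(38,184),(.12,-.098,.115)),(0,A(57,277),(.12,-.098,0)),(0,A(303,325),(.12,.098,0)),(0,A(353,100),(0,.098,.115)),(0,A(94,71),(0,-.098,.115)),
(1,B(555,278),(0,.098,0)),(1,B(553,147),(0,.098,.115)),(1,B(423,108),(.12,.098,.115)),(1,B(433,236),(.12,.098,0)),(1,B(575,25),(.12,-.098,.115)),(1,B(690,52),(0,-.098,.115)),(1,B(652,266),(-.086,.098,.04)),(1,B(779,162),(-.086,-.098,.04)),(1,B(748,224),(-.116,0,.035))]
def Pw(p,q):
    q=np.array(q);C,Z=np.cos(p[2]),np.sin(p[2]); return [p[0]+C*q[0]-Z*q[1],p[1]+Z*q[0]+C*q[1],q[2]]
def fit(obs,x0):
    f=lambda p:np.concatenate([proj(*((c,T),(s,S))[k],[Pw(p,q)])[0]-uv for k,uv,q in obs])
    R=least_squares(f,x0,loss='soft_l1'); print(R.x.round(4),np.degrees(R.x[2]).round(2)); print(f(R.x).reshape(-1,2).round(1).tolist()); return R.x
p=fit(obs,[.5,0,0])
z=.086
ob=[(1,B(573,180),(.048,.055,z)),(1,B(628,108),(.048,-.055,z)),(1,B(741,127),(-.048,-.055,z)),(1,B(695,203),(-.048,.055,z)),(1,B(691,242),(-.048,.055,.04)),
(0,A(176,44),(-.048,-.055,z)),(0,A(308,46),(-.048,.055,z)),(0,A(307,130),(.048,.055,z)),(0,A(164,129),(.048,-.055,z))]
k=fit(ob,[p[0]-.04,p[1],p[2]])
C,Z=np.cos(p[2]),np.sin(p[2]);d=k[:2]-p[:2]
print('case in cab',C*d[0]+Z*d[1],-Z*d[0]+C*d[1],k[2]-p[2])
for q in ((.46,-.30),(.454,.3315),(.64,-.289),(.661,.321)):
    d=np.array(q)-p[:2]; print(q,(C*d[0]+Z*d[1]).round(3),(-Z*d[0]+C*d[1]).round(3))
np.save('cab.npy',p)
```

```text
[ 0.5599 -0.0176 -0.0513] -2.94
[[-1.7, -1.0], [0.3, 0.8], [1.5, 0.2], [-4.2, 1.9], [-1.3, -2.1], [0.2, 1.9], [-1.7, 0.0], [-1.1, 0.1], [-0.1, 1.1], [-1.6, -1.3], [0.7, -0.2], [-0.2, 1.9], [1.4, -1.0], [3.2, 1.5]]
[ 0.5253 -0.0062  0.1469] 8.42
[[-1.4, -4.7], [-0.8, -0.7], [-0.0, -0.7], [-0.9, -4.9], [0.5, 1.5], [-0.4, -1.2], [0.4, -1.3], [0.5, -0.9], [-0.0, -1.3]]
case in cab -0.035169195225807214 0.009586576579963363 0.19820991496499796
(0.46, -0.3) -0.085 -0.287
(0.454, 0.3315) -0.124 0.343
(0.64, -0.289) 0.094 -0.267
(0.661, 0.321) 0.084 0.343
```

>>> drive_tool(
  commands=[
    {"tx": 0.23, "ty": 0.8, "tz": 0, "turn": -0.317, "hand": 0.43},
    {"tx": 0.23, "ty": 0.8, "tz": 0, "turn": -0.317, "hand": 0.43},
    {"tx": 0.23, "ty": 0.8, "tz": 0, "turn": -0.317, "hand": 0.43},
    {"tx": 0.23, "ty": 0.8, "tz": 0, "turn": -0.317, "hand": 0.43},
    {"tx": 0.23, "ty": 0.8, "tz": 0, "turn": -0.317, "hand": 0.43},
    {"tx": 0.23, "ty": 0.8, "tz": 0, "turn": -0.317, "hand": 0.43},
    {"tx": 0.23, "ty": 0.8, "tz": 0, "turn": -0.317, "hand": 0.43},
    {"tx": 0.23, "ty": 0.8, "tz": 0, "turn": -0.317, "hand": 0.43},
    {"tx": 0.23, "ty": 0.8, "tz": 0, "turn": -0.317, "hand": 0.43},
    {"tx": 0.23, "ty": 0.8, "tz": 0, "turn": -0.317, "hand": 0.43},
  ],
)

```text
time_s: 2.5
tcp_pos: [0.4282, -0.1306, 0.2271]
eef_rot: [180.0, 0.1, 177.0]
contact_force: [1.6, -0.3, 0.6]
gripper_width: 0.05
gripper_force: 0.0
```

>>> drive_tool(
  commands=[
    {"tx": 0, "ty": 0.213, "tz": 0, "hand": 0.43},
    {"tx": 0, "ty": 0.213, "tz": 0, "hand": 0.43},
    {"tx": 0, "ty": 0.213, "tz": -0.1, "hand": 0.43},
    {"tx": 0, "ty": 0.213, "tz": -0.2, "hand": 0.43},
    {"tx": 0, "ty": 0.213, "tz": -0.278, "hand": 0.43},
    {"tx": 0, "ty": 0.213, "tz": -0.278, "hand": 0.43},
    {"tx": 0, "ty": 0.213, "tz": -0.278, "hand": 0.43},
  ],
)

```text
invalid input
```

Run:
```python
from h import *
s=r.get_state(); print(s['tcp_pos'],s['eef_rot'],s['contact_force'])
c=r.capture('side'); save('s2',cv2.resize(c['frame'][140:290,220:420],None,fx=3,fy=3))
```

```text
[ 0.42822289 -0.13059676  0.22712438] [1.79988099e+02 8.45629333e-02 1.77017186e+02] [ 1.63760986 -0.33480324  0.64097536]
```

View pics/s2.png

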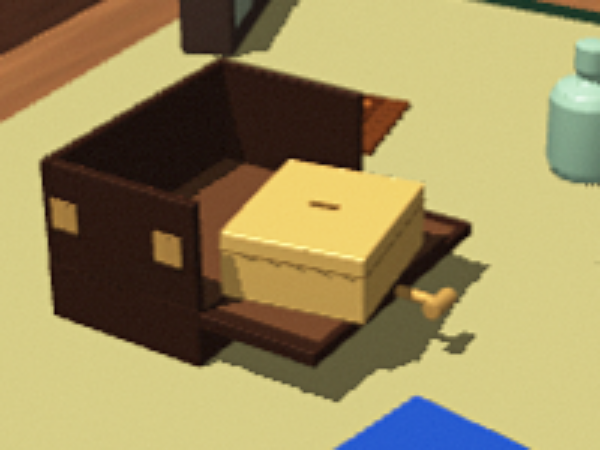

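The drive call was refused because a key was missing, and nothing moved. The picture shows the case still on the flap. I'll resend with all the keys.

>>> drive_tool(
  commands=[
    {"tx": 0, "ty": 0.213, "tz": 0, "turn": 0, "hand": 0.43},
    {"tx": 0, "ty": 0.213, "tz": 0, "turn": 0, "hand": 0.43},
    {"tx": 0, "ty": 0.213, "tz": -0.1, "turn": 0, "hand": 0.43},
    {"tx": 0, "ty": 0.213, "tz": -0.2, "turn": 0, "hand": 0.43},
    {"tx": 0, "ty": 0.213, "tz": -0.278, "turn": 0, "hand": 0.43},
    {"tx": 0, "ty": 0.213, "tz": -0.278, "turn": 0, "hand": 0.43},
    {"tx": 0, "ty": 0.213, "tz": -0.278, "turn": 0, "hand": 0.43},
  ],
)

```text
time_s: 3.25
tcp_pos: [0.4258, -0.0055, 0.0572]
eef_rot: [-179.8, -0.3, 177.0]
contact_force: [0.0, -0.3, 1.0]
gripper_width: 0.0499
gripper_force: 0.0
```

Run:
```python
from h import *
s=r.get_state(); print(s['tcp_pos'],s['eef_rot'],s['contact_force'])
c=r.capture('side'); save('s3',cv2.resize(c['frame'][140:290,220:420],None,fx=3,fy=3))
```

```text
[ 0.42580724 -0.00554788  0.05720169] [-179.84182006   -0.3227702   177.01663615] [ 0.02521296 -0.33412427  0.97723903]
```

View pics/s3.png

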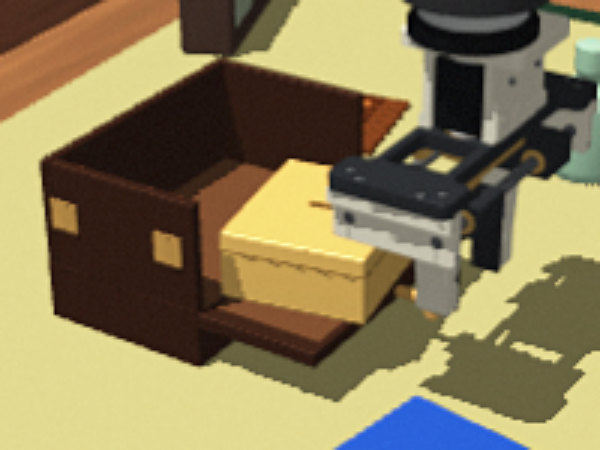

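>>> drive_tool(
  commands=[
    {"tx": 0.025, "ty": -0.001, "tz": 0.008, "turn": 0, "hand": 0.43},
    {"tx": 0.05, "ty": -0.002, "tz": 0.008, "turn": 0, "hand": 0.43},
    {"tx": 0.07, "ty": -0.003, "tz": 0.008, "turn": 0, "hand": 0.43},
    {"tx": 0.09, "ty": -0.004, "tz": 0.008, "turn": 0, "hand": 0.43},
    {"tx": 0.11, "ty": -0.005, "tz": 0.008, "turn": 0, "hand": 0.43},
    {"tx": 0.13, "ty": -0.006, "tz": 0.008, "turn": 0, "hand": 0.43},
    {"tx": 0.15, "ty": -0.007, "tz": 0.008, "turn": 0, "hand": 0.43},
    {"tx": 0.17, "ty": -0.008, "tz": 0.008, "turn": 0, "hand": 0.43},
    {"tx": 0.19, "ty": -0.009, "tz": 0.008, "turn": 0, "hand": 0.43},
    {"tx": 0.19, "ty": -0.009, "tz": 0.008, "turn": 0, "hand": 0.43},
  ],
)

```text
time_s: 4.3
tcp_pos: [0.5446, -0.01, 0.0645]
eef_rot: [180.0, 0.1, 177.0]
contact_force: [0.5, -0.1, -0.3]
gripper_width: 0.0501
gripper_force: 0.0
```

Run:
```python
from h import *
c=r.capture('side'); d=r.capture('scene'); o=np.zeros((450,800,3),np.uint8)
o[:375,:400]=cv2.resize(c['frame'][150:275,230:363],(400,375)); o[:375,400:]=cv2.resize(d['frame'][180:305,205:338],(400,375)); save('s4',o)
```

```text
(no output)
```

View pics/s4.png

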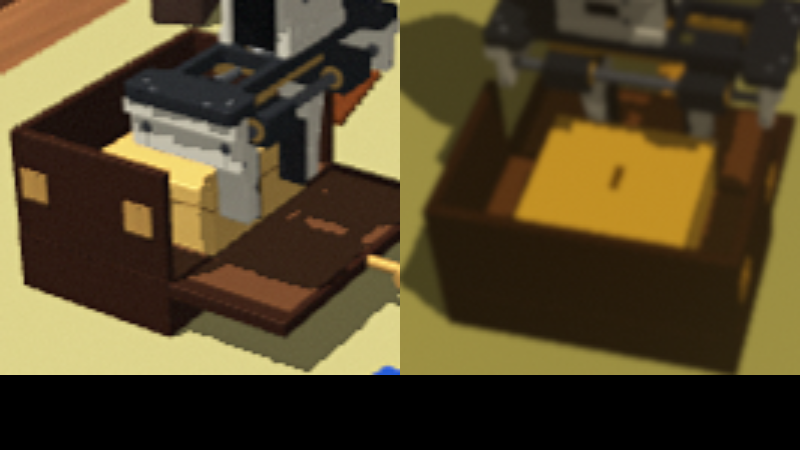

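>>> drive_tool(
  commands=[
    {"tx": 0.015, "ty": -0.001, "tz": 0, "turn": 0, "hand": 0.43},
    {"tx": 0.03, "ty": -0.0015, "tz": 0, "turn": 0, "hand": 0.43},
    {"tx": 0.03, "ty": -0.0015, "tz": 0, "turn": 0, "hand": 0.43},
  ],
)

```text
time_s: 4.7
tcp_pos: [0.5616, -0.0109, 0.0646]
eef_rot: [180.0, 0.1, 177.0]
contact_force: [0.0, 0.2, 0.3]
gripper_width: 0.05
gripper_force: 0.0
```

>>> drive_tool(
  commands=[
    {"tx": -0.03, "ty": 0, "tz": 0, "turn": 0, "hand": 0.43},
    {"tx": -0.03, "ty": 0, "tz": 0.08, "turn": 0, "hand": 0.43},
    {"tx": 0.1, "ty": -0.06, "tz": 0.14, "turn": 0.09, "hand": 1},
    {"tx": 0.1, "ty": -0.12, "tz": 0.14, "turn": 0.18, "hand": 1},
    {"tx": 0.1, "ty": -0.12, "tz": 0.14, "turn": 0.28, "hand": 1},
    {"tx": 0.1, "ty": -0.12, "tz": 0.14, "turn": 0.37, "hand": 1},
    {"tx": 0.1, "ty": -0.12, "tz": 0.14, "turn": 0.46, "hand": 1},
    {"tx": 0.1, "ty": -0.12, "tz": 0.14, "turn": 0.55, "hand": 1},
    {"tx": 0.1, "ty": -0.12, "tz": 0.14, "turn": 0.64, "hand": 1},
    {"tx": 0.1, "ty": -0.12, "tz": 0.14, "turn": 0.73, "hand": 1},
  ],
)

```text
time_s: 5.7
tcp_pos: [0.6205, -0.0831, 0.1488]
eef_rot: [-179.9, 0.0, -117.0]
contact_force: [0.2, -0.1, -0.3]
gripper_width: 0.0005
gripper_force: 0.0
```

Run:
```python
from h import *
p=np.load('cab.npy');C,Z=np.cos(p[2]),np.sin(p[2])
def cab(q): d=np.array(q)[:,:2]-p[:2]; return np.c_[C*d[:,0]+Z*d[:,1],-Z*d[:,0]+C*d[:,1]].round(4)
c=r.capture('scene');T=cam(c)
print(cab(onz(c,T,[[258.2,221.7],[243.2,251.7],[299.8,262.7]],.086)))
t=r.trace('piece_case','scene')
for d in t: print(d['score'],d['extent'])
m=t[0]['pixels']; cnt=max(cv2.findContours(m.astype(np.uint8),0,2)[0],key=cv2.contourArea)
q=cv2.approxPolyDP(cv2.convexHull(cnt),3,True)[:,0]; print(np.c_[q,cab(onz(c,T,q,.086))])
st=r.get_state();w=r.capture('wrist');W=cam(w,st);print(W[:3,3],W[:3,2])
t=r.trace('piece_case','wrist')
for d in t[:1]:
    print(d['score'],d['extent']); cnt=max(cv2.findContours(d['pixels'].astype(np.uint8),0,2)[0],key=cv2.contourArea)
    q=cv2.approxPolyDP(cv2.convexHull(cnt),5,True)[:,0]; print(np.c_[q,cab(onz(w,W,q,.086))])
```

```text
[[ 0.0069 -0.0502]
 [ 0.0892 -0.0545]
 [ 0.0921  0.0561]]
0.74 [347.7, 171.0, 400.6, 220.0]
0.66 [244.2, 223.3, 308.3, 262.4]
0.53 [158.9, 168.9, 183.3, 212.3]
[[ 3.610e+02  1.700e+02 -2.016e-01  1.290e-01]
 [ 4.030e+02  1.810e+02 -1.838e-01  2.253e-01]
 [ 3.910e+02  2.200e+02 -5.590e-02  2.105e-01]
 [ 3.480e+02  2.070e+02 -7.470e-02  1.194e-01]
 [ 3.490e+02  1.890e+02 -1.311e-01  1.126e-01]]
[ 0.58359108 -0.15436     0.30637144] [ 0.13557458  0.26235688 -0.9553996 ]
0.74 [257.8, 224.7, 431.3, 426.5]
[[ 4.310e+02  3.030e+02  1.260e-02 -1.580e-02]
 [ 2.570e+02  3.070e+02  1.063e-01 -5.510e-02]
 [ 2.660e+02  2.790e+02  9.370e-02 -6.860e-02]
 [ 3.920e+02  2.250e+02  1.640e-02 -6.880e-02]]
```

>>> drive_tool(
  commands=[
    {"tx": -0.004, "ty": -0.018, "tz": 0, "turn": 0.09, "hand": 1},
    {"tx": -0.004, "ty": -0.018, "tz": 0, "turn": 0.18, "hand": 1},
    {"tx": -0.004, "ty": -0.018, "tz": 0, "turn": 0.267, "hand": 1},
    {"tx": -0.004, "ty": -0.018, "tz": -0.03, "turn": 0.267, "hand": 1},
    {"tx": -0.004, "ty": -0.018, "tz": -0.07, "turn": 0.267, "hand": 1},
    {"tx": -0.004, "ty": -0.018, "tz": -0.1, "turn": 0.267, "hand": 1},
    {"tx": -0.004, "ty": -0.018, "tz": -0.12, "turn": 0.267, "hand": 1},
    {"tx": -0.004, "ty": -0.018, "tz": -0.14, "turn": 0.267, "hand": 1},
    {"tx": -0.004, "ty": -0.018, "tz": -0.14, "turn": 0.267, "hand": 1},
  ],
)

```text
time_s: 6.8
tcp_pos: [0.6168, -0.0939, 0.0631]
eef_rot: [179.9, -0.0, -93.3]
contact_force: [-0.1, -0.1, 0.4]
gripper_width: 0.0004
gripper_force: 0.0
```

>>> drive_tool(
  commands=[
    {"tx": 0.0008, "ty": 0.015, "tz": 0, "turn": 0, "hand": 1},
    {"tx": 0.0015, "ty": 0.03, "tz": 0, "turn": 0, "hand": 1},
    {"tx": 0.002, "ty": 0.04, "tz": 0, "turn": 0, "hand": 1},
    {"tx": 0.0025, "ty": 0.05, "tz": 0, "turn": 0, "hand": 1},
    {"tx": 0.003, "ty": 0.058, "tz": 0, "turn": 0, "hand": 1},
    {"tx": 0.003, "ty": 0.062, "tz": 0, "turn": 0, "hand": 1},
  ],
)

```text
time_s: 7.4
tcp_pos: [0.6199, -0.0564, 0.0653]
eef_rot: [-179.9, -0.0, -93.2]
contact_force: [-0.5, -5.3, 4.5]
gripper_width: 0.0003
gripper_force: 2.5
```

>>> drive_tool(
  commands=[
    {"tx": 0, "ty": 0.005, "tz": 0, "turn": 0, "hand": 1},
    {"tx": 0, "ty": 0.005, "tz": 0, "turn": 0, "hand": 1},
  ],
)

```text
time_s: 7.6
tcp_pos: [0.6201, -0.054, 0.0653]
eef_rot: [-179.9, -0.0, -93.2]
contact_force: [0.9, -5.4, 3.8]
gripper_width: 0.0007
gripper_force: 2.4
```

>>> drive_tool(
  commands=[
    {"tx": 0, "ty": 0.005, "tz": 0, "turn": 0, "hand": 1},
    {"tx": 0, "ty": 0.005, "tz": 0, "turn": 0, "hand": 1},
  ],
)

```text
time_s: 7.8
tcp_pos: [0.6202, -0.0538, 0.0653]
eef_rot: [-179.9, -0.2, -93.2]
contact_force: [5.0, -19.8, 0.6]
gripper_width: 0.0005
gripper_force: 9.6
```

Run:
```python
from h import *
st=r.get_state(); print(st['tcp_pos'],st['contact_force'])
c=r.capture('side'); d=r.capture('scene');  o=np.zeros((375,800,3),np.uint8)
o[:,:400]=cv2.resize(c['frame'][150:275,230:363],(400,375)); o[:,400:]=cv2.resize(d['frame'][180:305,205:338],(400,375)); save('s5',o)
```

```text
[ 0.62016905 -0.0538191   0.06527382] [  5.03813489 -19.84711725   0.60116873]
```

View pics/s5.png

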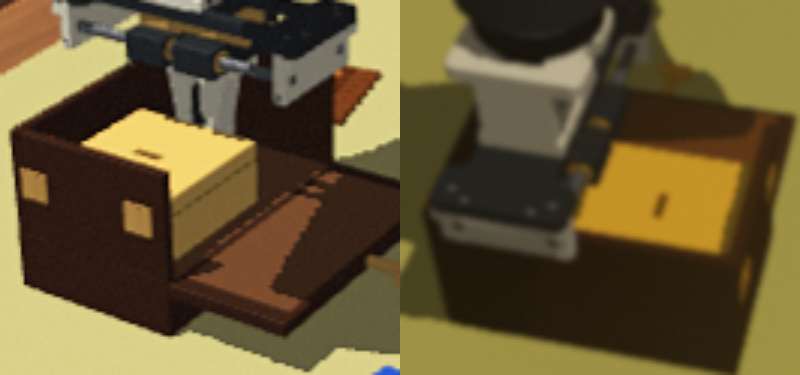

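The case is square in the well and pressed against the left wall. Next is the jar.

>>> drive_tool(
  commands=[
    {"tx": 0, "ty": -0.02, "tz": 0.01, "turn": 0, "hand": 1},
    {"tx": 0, "ty": -0.02, "tz": 0.09, "turn": 0, "hand": 1},
    {"tx": 0, "ty": -0.02, "tz": 0.17, "turn": 0, "hand": 0.4},
    {"tx": -0.26, "ty": -0.41, "tz": 0.24, "turn": 0, "hand": 0.4},
    {"tx": -0.26, "ty": -0.41, "tz": 0.24, "turn": 0, "hand": 0.4},
    {"tx": -0.26, "ty": -0.41, "tz": 0.24, "turn": 0, "hand": 0.4},
    {"tx": -0.26, "ty": -0.41, "tz": 0.24, "turn": 0, "hand": 0.4},
    {"tx": -0.26, "ty": -0.41, "tz": 0.24, "turn": 0, "hand": 0.4},
    {"tx": -0.26, "ty": -0.41, "tz": 0.24, "turn": 0, "hand": 0.4},
    {"tx": -0.26, "ty": -0.41, "tz": 0.24, "turn": 0, "hand": 0.4},
  ],
)

```text
time_s: 8.9
tcp_pos: [0.4616, -0.299, 0.2097]
eef_rot: [-179.9, 0.0, -93.5]
contact_force: [0.5, -0.2, -0.1]
gripper_width: 0.0517
gripper_force: 0.0
```

```bash
cat >> h.py <<'E'
p=np.load('cab.npy');C,Z=np.cos(p[2]),np.sin(p[2])
def cab(q): d=np.array(q)[:,:2]-p[:2]; return np.c_[C*d[:,0]+Z*d[:,1],-Z*d[:,0]+C*d[:,1]].round(4)
def solid(prof,x0,T,c,mask):
    "fit x,y of a body of revolution (z,radius profile) to a mask by its silhouette hull"
    from scipy.optimize import least_squares
    th=np.linspace(0,2*np.pi,24,endpoint=False)
    base=np.array([[rr*np.cos(t),rr*np.sin(t),z] for z,rr in prof for t in th])
    h=cv2.convexHull(np.argwhere(mask)[:,::-1].astype(np.int32))[:,0]
    a=np.linspace(0,2*np.pi,16,endpoint=False); D=np.c_[np.cos(a),np.sin(a)]
    sup=(h@D.T).max(0)
    f=lambda q:(proj(c,T,base+[q[0],q[1],0])@D.T).max(0)-sup
    R=least_squares(f,x0,loss='soft_l1',diff_step=1e-4); return R.x.round(4),np.sqrt(np.mean(R.fun**2)).round(2)
JAR=[(0,.03),(.062,.03),(.085,.01),(.085,.013),(.104,.013),(.106,.012)]
WT=[(0,.02),(.036,.02),(.05,.01),(.063,.01),(.064,.009)]
E
python3 - <<'E'
from h import *
st=r.get_state();print(st['tcp_pos'],st['eef_rot']);w=r.capture('wrist');W=cam(w,st)
for d in r.trace('jar','wrist')[:2]: print(d['score'],d['extent'],solid(JAR,[.4626,-.2998],W,w,d['pixels']))
E
```

```text
[ 0.46158658 -0.29903921  0.20965351] [-1.79902607e+02  1.38830604e-02 -9.34643483e+01]
0.64 [280.7, 181.1, 361.5, 264.3] (array([ 0.4611, -0.2994]), np.float64(0.87))
```

>>> drive_tool(
  commands=[
    {"tx": -0.001, "ty": -0.001, "tz": -0.07, "turn": 0, "hand": 0.4},
    {"tx": -0.001, "ty": -0.001, "tz": -0.14, "turn": 0, "hand": 0.4},
    {"tx": -0.001, "ty": -0.001, "tz": -0.19, "turn": 0, "hand": 0.4},
    {"tx": -0.001, "ty": -0.001, "tz": -0.215, "turn": 0, "hand": 0.4},
    {"tx": -0.001, "ty": -0.001, "tz": -0.215, "turn": 0, "hand": 0.4},
    {"tx": -0.001, "ty": -0.001, "tz": -0.215, "turn": 0, "hand": 1},
    {"tx": -0.001, "ty": -0.001, "tz": -0.215, "turn": 0, "hand": 1},
    {"tx": -0.001, "ty": -0.001, "tz": -0.215, "turn": 0, "hand": 1},
    {"tx": -0.001, "ty": -0.001, "tz": -0.215, "turn": 0, "hand": 1},
  ],
  grip_force=20,
)

```text
time_s: 9.9
tcp_pos: [0.4632, -0.2973, 0.0805]
eef_rot: [-179.9, -0.0, -93.3]
contact_force: [-0.6, -0.3, 0.5]
gripper_width: 0.0262
gripper_force: 0.4
```

>>> drive_tool(
  commands=[
    {"tx": 0, "ty": 0, "tz": 0, "turn": 0, "hand": 1},
    {"tx": 0, "ty": 0, "tz": 0.05, "turn": 0, "hand": 1},
    {"tx": 0, "ty": 0, "tz": 0.12, "turn": 0, "hand": 1},
    {"tx": 0, "ty": 0, "tz": 0.2, "turn": 0, "hand": 1},
    {"tx": 0.03, "ty": 0.04, "tz": 0.25, "turn": 0, "hand": 1},
    {"tx": 0.08, "ty": 0.1, "tz": 0.25, "turn": 0, "hand": 1},
    {"tx": 0.13, "ty": 0.17, "tz": 0.25, "turn": 0, "hand": 1},
    {"tx": 0.18, "ty": 0.24, "tz": 0.25, "turn": 0, "hand": 1},
    {"tx": 0.23, "ty": 0.3, "tz": 0.25, "turn": 0, "hand": 1},
    {"tx": 0.27, "ty": 0.35, "tz": 0.25, "turn": 0, "hand": 1},
  ],
  grip_force=20,
)

```text
time_s: 10.9
tcp_pos: [0.6259, -0.0848, 0.2292]
eef_rot: [180.0, 0.0, -93.2]
contact_force: [1.4, -1.4, -2.6]
gripper_width: 0.0247
gripper_force: 20.0
```

>>> drive_tool(
  commands=[
    {"tx": 0.017, "ty": 0.013, "tz": 0, "turn": 0, "hand": 1},
    {"tx": 0.017, "ty": 0.013, "tz": 0, "turn": 0, "hand": 1},
    {"tx": 0.017, "ty": 0.013, "tz": 0, "turn": 0, "hand": 1},
  ],
)

```text
time_s: 11.2
tcp_pos: [0.6343, -0.0797, 0.2289]
eef_rot: [179.9, -0.0, -93.3]
contact_force: [-0.2, -1.0, -1.8]
gripper_width: 0.0251
gripper_force: 20.0
```

Run:
```python
from h import *
st=r.get_state();print(st['tcp_pos'],cab([st['tcp_pos']]),st['gripper_width'])
c=r.capture('scene'); T=cam(c); s=r.capture('side')
o=np.zeros((450,800,3),np.uint8)
o[:,:400]=cv2.resize(s['frame'][125:275,230:363],(400,450)); o[:,400:]=cv2.resize(c['frame'][155:305,205:338],(400,450)); save('s6',o)
```

```text
[ 0.63433344 -0.07973129  0.22888222] [[ 0.0775 -0.0583]] 0.025091679842025524
```

View pics/s6.png

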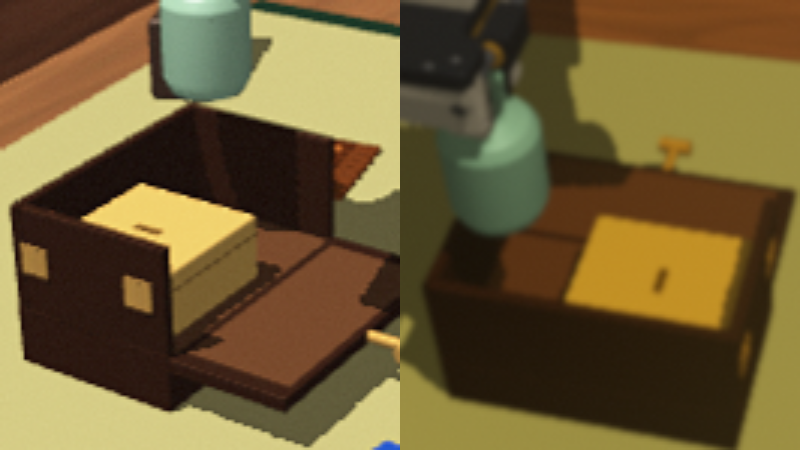

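>>> drive_tool(
  commands=[
    {"tx": 0, "ty": 0.001, "tz": -0.05, "turn": 0, "hand": 1},
    {"tx": 0, "ty": 0.001, "tz": -0.1, "turn": 0, "hand": 1},
    {"tx": 0, "ty": 0.001, "tz": -0.14, "turn": 0, "hand": 1},
    {"tx": 0, "ty": 0.001, "tz": -0.16, "turn": 0, "hand": 1},
    {"tx": 0, "ty": 0.001, "tz": -0.17, "turn": 0, "hand": 1},
    {"tx": 0, "ty": 0.001, "tz": -0.174, "turn": 0, "hand": 1},
    {"tx": 0, "ty": 0.001, "tz": -0.174, "turn": 0, "hand": 1},
  ],
)

```text
time_s: 12.0
tcp_pos: [0.6355, -0.0791, 0.1261]
eef_rot: [-179.9, 0.0, -93.3]
contact_force: [0.2, -0.6, -1.9]
gripper_width: 0.025
gripper_force: 20.0
```

>>> drive_tool(
  commands=[
    {"tx": 0, "ty": 0, "tz": -0.003, "turn": 0, "hand": 1},
    {"tx": 0, "ty": 0, "tz": -0.005, "turn": 0, "hand": 1},
    {"tx": 0, "ty": 0, "tz": -0.005, "turn": 0, "hand": 1},
  ],
)

```text
time_s: 12.3
tcp_pos: [0.6351, -0.0788, 0.1225]
eef_rot: [-180.0, 0.0, -93.3]
contact_force: [-0.6, -0.5, -1.8]
gripper_width: 0.0247
gripper_force: 20.0
```

>>> drive_tool(
  commands=[
    {"tx": 0, "ty": 0, "tz": -0.002, "turn": 0, "hand": 1},
    {"tx": 0, "ty": 0, "tz": -0.004, "turn": 0, "hand": 1},
    {"tx": 0, "ty": 0, "tz": -0.004, "turn": 0, "hand": 1},
  ],
)

```text
time_s: 12.6
tcp_pos: [0.6353, -0.0789, 0.1205]
eef_rot: [-180.0, -0.0, -93.2]
contact_force: [-0.8, 0.6, 3.5]
gripper_width: 0.025
gripper_force: 20.0
```

>>> drive_tool(
  commands=[
    {"tx": 0, "ty": 0, "tz": 0, "turn": 0, "hand": 0.5},
    {"tx": 0, "ty": 0, "tz": 0, "turn": 0, "hand": 0.5},
    {"tx": 0, "ty": 0, "tz": 0.02, "turn": 0, "hand": 0.5},
    {"tx": 0, "ty": 0, "tz": 0.09, "turn": 0, "hand": 0.5},
    {"tx": 0, "ty": 0, "tz": 0.16, "turn": 0.09, "hand": 0.5},
    {"tx": -0.05, "ty": 0.08, "tz": 0.2, "turn": 0.18, "hand": 0.5},
    {"tx": -0.1, "ty": 0.16, "tz": 0.2, "turn": 0.28, "hand": 0.5},
    {"tx": -0.15, "ty": 0.24, "tz": 0.2, "turn": 0.37, "hand": 0.5},
    {"tx": -0.2, "ty": 0.31, "tz": 0.2, "turn": 0.46, "hand": 0.5},
    {"tx": -0.25, "ty": 0.38, "tz": 0.2, "turn": 0.55, "hand": 0.5},
  ],
)

```text
time_s: 13.6
tcp_pos: [0.4996, 0.1283, 0.2409]
eef_rot: [-179.9, -0.0, -43.4]
contact_force: [1.4, 1.3, 0.7]
gripper_width: 0.0434
gripper_force: 0.0
```

>>> drive_tool(
  commands=[
    {"tx": -0.02, "ty": 0.08, "tz": -0.05, "turn": 0.09, "hand": 0.5},
    {"tx": -0.05, "ty": 0.16, "tz": -0.08, "turn": 0.18, "hand": 0.5},
    {"tx": -0.05, "ty": 0.24, "tz": -0.08, "turn": 0.28, "hand": 0.5},
    {"tx": -0.05, "ty": 0.3, "tz": -0.08, "turn": 0.37, "hand": 0.5},
    {"tx": -0.05, "ty": 0.3, "tz": -0.08, "turn": 0.45, "hand": 0.5},
    {"tx": -0.05, "ty": 0.3, "tz": -0.08, "turn": 0.45, "hand": 0.5},
  ],
)

```text
time_s: 14.2
tcp_pos: [0.4704, 0.3083, 0.1921]
eef_rot: [180.0, -0.0, -3.0]
contact_force: [-0.5, -0.5, 0.4]
gripper_width: 0.0438
gripper_force: 0.0
```

Run:
```python
from h import *
st=r.get_state();print(st['tcp_pos'],st['eef_rot'],st['joints'].round(0));w=r.capture('wrist');W=cam(w,st)
for d in r.trace('weight','wrist')[:4]: print(d['score'],d['extent'],solid(WT,[.454,.3315],W,w,d['pixels']))
c=r.capture('scene'); T=cam(c)
for d in r.trace('jar','scene')[:2]:
    e=d['extent']; print('jar',d['score'],e)
    q,f=solid([(z+.04,a) for z,a in JAR[1:]],[.635,-.079],T,c,d['pixels']&(np.arange(480)[:,None]<1e3)); print(q,f,cab([q]))
```

```text
[0.4704022 0.3083025 0.1920654] [ 1.79995807e+02 -8.88551720e-03 -3.03268816e+00] [ 53.  11. -17.   0. -62.  34.]
0.92 [219.3, 141.1, 259.5, 184.3] (array([0.5198, 0.3604]), np.float64(9.65))
0.86 [181.4, 237.5, 222.7, 284.9] (array([0.4453, 0.402 ]), np.float64(10.83))
0.62 [265.4, 213.7, 312.8, 271.6] (array([0.4544, 0.3322]), np.float64(0.66))
jar 0.75 [227.0, 222.1, 259.1, 254.3]
[ 0.6374 -0.0783] 1.91 [[ 0.0805 -0.0567]]
```

>>> drive_tool(
  commands=[
    {"tx": -0.027, "ty": 0.04, "tz": -0.04, "turn": 0, "hand": 0.5},
    {"tx": -0.027, "ty": 0.04, "tz": -0.1, "turn": 0, "hand": 0.5},
    {"tx": -0.027, "ty": 0.04, "tz": -0.16, "turn": 0, "hand": 0.5},
    {"tx": -0.027, "ty": 0.04, "tz": -0.21, "turn": 0, "hand": 0.5},
    {"tx": -0.027, "ty": 0.04, "tz": -0.237, "turn": 0, "hand": 0.5},
    {"tx": -0.027, "ty": 0.04, "tz": -0.237, "turn": 0, "hand": 0.5},
    {"tx": -0.027, "ty": 0.04, "tz": -0.237, "turn": 0, "hand": 1},
    {"tx": -0.027, "ty": 0.04, "tz": -0.237, "turn": 0, "hand": 1},
    {"tx": -0.027, "ty": 0.04, "tz": -0.237, "turn": 0, "hand": 1},
    {"tx": -0.027, "ty": 0.04, "tz": -0.237, "turn": 0, "hand": 1},
  ],
  grip_force=30,
)

```text
time_s: 15.4
tcp_pos: [0.455, 0.3318, 0.0507]
eef_rot: [-179.9, -0.1, -3.3]
contact_force: [0.4, 1.7, 1.1]
gripper_width: 0.0186
gripper_force: 30.0
```

>>> drive_tool(
  commands=[
    {"tx": 0, "ty": 0, "tz": 0.05, "turn": 0, "hand": 1},
    {"tx": 0, "ty": 0, "tz": 0.12, "turn": 0, "hand": 1},
    {"tx": 0, "ty": -0.03, "tz": 0.2, "turn": 0, "hand": 1},
    {"tx": 0.03, "ty": -0.1, "tz": 0.25, "turn": 0, "hand": 1},
    {"tx": 0.06, "ty": -0.18, "tz": 0.25, "turn": 0, "hand": 1},
    {"tx": 0.09, "ty": -0.26, "tz": 0.25, "turn": 0, "hand": 1},
    {"tx": 0.11, "ty": -0.34, "tz": 0.25, "turn": 0, "hand": 1},
    {"tx": 0.14, "ty": -0.42, "tz": 0.25, "turn": 0, "hand": 1},
    {"tx": 0.16, "ty": -0.49, "tz": 0.25, "turn": 0, "hand": 1},
    {"tx": 0.18, "ty": -0.55, "tz": 0.25, "turn": 0, "hand": 1},
  ],
)

```text
time_s: 16.4
tcp_pos: [0.5619, -0.0015, 0.1994]
eef_rot: [-180.0, 0.0, -3.3]
contact_force: [1.7, 0.7, -3.1]
gripper_width: 0.0188
gripper_force: 30.0
```

>>> drive_tool(
  commands=[
    {"tx": 0.02, "ty": -0.07, "tz": 0, "turn": 0, "hand": 1},
    {"tx": 0.03, "ty": -0.113, "tz": 0, "turn": 0, "hand": 1},
    {"tx": 0.03, "ty": -0.113, "tz": 0, "turn": 0, "hand": 1},
    {"tx": 0.03, "ty": -0.113, "tz": 0, "turn": 0, "hand": 1},
  ],
)

```text
time_s: 16.8
tcp_pos: [0.5797, -0.0675, 0.1989]
eef_rot: [-180.0, 0.1, -3.4]
contact_force: [0.0, 1.1, -3.6]
gripper_width: 0.0184
gripper_force: 30.0
```

Run:
```python
from h import *
st=r.get_state();print(st['tcp_pos'],cab([st['tcp_pos']]),st['eef_rot'],st['gripper_width'],st['contact_force'])
c=r.capture('scene'); T=cam(c); s=r.capture('side')
o=np.zeros((450,800,3),np.uint8)
o[:,:400]=cv2.resize(s['frame'][125:275,230:363],(400,450)); o[:,400:]=cv2.resize(c['frame'][155:305,205:338],(400,450)); save('s7',o)
```

```text
[ 0.57972721 -0.06748522  0.19890418] [[ 0.0224 -0.0489]] [-1.79985889e+02  7.92585511e-02 -3.37733857e+00] 0.01839110139456002 [ 0.02315955  1.05341236 -3.61092026]
```

View pics/s7.png

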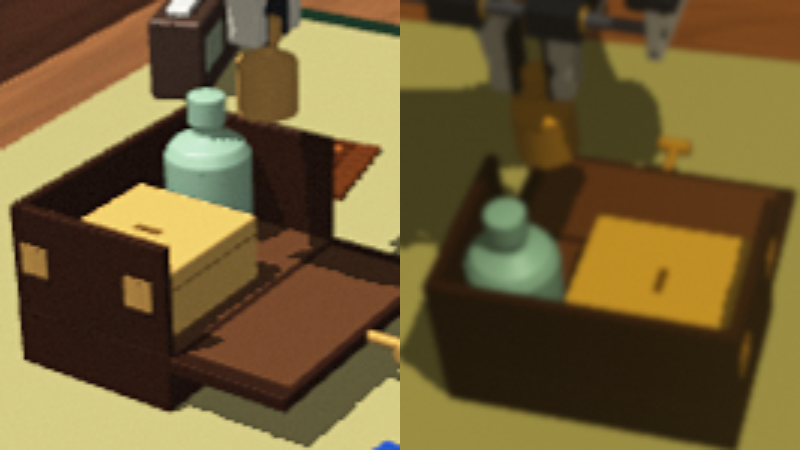

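>>> drive_tool(
  commands=[
    {"tx": 0, "ty": 0, "tz": -0.05, "turn": 0, "hand": 1},
    {"tx": 0, "ty": 0, "tz": -0.1, "turn": 0, "hand": 1},
    {"tx": 0, "ty": 0, "tz": -0.14, "turn": 0, "hand": 1},
    {"tx": 0, "ty": 0, "tz": -0.16, "turn": 0, "hand": 1},
    {"tx": 0, "ty": 0, "tz": -0.17, "turn": 0, "hand": 1},
    {"tx": 0, "ty": 0, "tz": -0.175, "turn": 0, "hand": 1},
    {"tx": 0, "ty": 0, "tz": -0.175, "turn": 0, "hand": 1},
  ],
)

```text
time_s: 17.6
tcp_pos: [0.5809, -0.0665, 0.0952]
eef_rot: [-180.0, -0.1, -3.2]
contact_force: [-0.3, 0.2, -4.4]
gripper_width: 0.0187
gripper_force: 30.0
```

>>> drive_tool(
  commands=[
    {"tx": 0, "ty": 0, "tz": -0.003, "turn": 0, "hand": 1},
    {"tx": 0, "ty": 0, "tz": -0.003, "turn": 0, "hand": 1},
  ],
)

```text
time_s: 17.8
tcp_pos: [0.5808, -0.0668, 0.0933]
eef_rot: [-180.0, -0.1, -3.3]
contact_force: [-0.2, -0.5, -3.5]
gripper_width: 0.0184
gripper_force: 30.0
```

>>> drive_tool(
  commands=[
    {"tx": 0, "ty": -0.001, "tz": -0.003, "turn": 0, "hand": 1},
    {"tx": 0, "ty": -0.001, "tz": -0.004, "turn": 0, "hand": 1},
    {"tx": 0, "ty": -0.001, "tz": -0.004, "turn": 0, "hand": 1},
  ],
)

```text
time_s: 18.1
tcp_pos: [0.5807, -0.0675, 0.0908]
eef_rot: [180.0, -0.0, -3.3]
contact_force: [-0.5, 1.0, 0.7]
gripper_width: 0.0183
gripper_force: 30.0
```

>>> drive_tool(
  commands=[
    {"tx": 0, "ty": 0, "tz": 0, "turn": 0, "hand": 0.69},
    {"tx": 0, "ty": 0, "tz": 0, "turn": 0, "hand": 0.69},
    {"tx": 0, "ty": 0, "tz": 0.02, "turn": 0, "hand": 0.69},
    {"tx": 0, "ty": 0, "tz": 0.08, "turn": 0, "hand": 0.69},
    {"tx": 0, "ty": 0, "tz": 0.16, "turn": 0, "hand": 0.5},
    {"tx": -0.08, "ty": 0.03, "tz": 0.19, "turn": 0, "hand": 0.5},
    {"tx": -0.16, "ty": 0.06, "tz": 0.19, "turn": 0, "hand": 0.4},
    {"tx": -0.228, "ty": 0.093, "tz": 0.16, "turn": 0.003, "hand": 0.4},
    {"tx": -0.228, "ty": 0.093, "tz": 0.115, "turn": 0.003, "hand": 0.4},
    {"tx": -0.228, "ty": 0.093, "tz": 0.115, "turn": 0.003, "hand": 0.4},
  ],
)

```text
time_s: 19.1
tcp_pos: [0.4412, -0.0116, 0.1585]
eef_rot: [180.0, 0.1, -2.9]
contact_force: [-0.2, -0.9, -0.0]
gripper_width: 0.0527
gripper_force: 0.0
```

Run:
```python
from h import *
st=r.get_state();print(st['tcp_pos'],st['eef_rot'],st['gripper_width'])
w=r.capture('wrist'); W=cam(w,st); np.savez('w.npz',W=W)
pr=lambda x,y,z:proj(w,W,[[p[0]+C*x-Z*y,p[1]+Z*x+C*y,z]])[0]
for q in ((-.116,0,.035),(-.116,.012,.035),(-.116,-.012,.035),(-.086,.098,.04),(-.086,-.098,.04)): print(q,pr(*q).round(1))
u=pr(-.116,0,.035).astype(int); x0=int(np.clip(u[0]-100,0,440)); y0=int(np.clip(u[1]-100,0,280)); print(x0,y0)
c=r.capture('scene')
o=np.zeros((450,800,3),np.uint8); o[:400,:400]=cv2.resize(w['frame'][y0:y0+200,x0:x0+200],(400,400)); o[:,400:]=cv2.resize(c['frame'][155:305,205:338],(400,450)); save('s8',o)
for n in('weight','jar'):
    for d in r.trace(n,'scene'):
        e=d['extent']
        if e[2]<330:
            q,f=solid([(z+.04,a) for z,a in (WT if n=='weight' else JAR[1:])],[.58,-.068] if n=='weight' else [.635,-.079],cam(c),c,d['pixels']); print(n,d['score'],e,cab([q]),f)
```

```text
[ 0.44119618 -0.01156929  0.15850812] [ 1.79988595e+02  1.10983890e-01 -2.90410647e+00] 0.052729797045436885
(-0.116, 0, 0.035) [317.8 234.5]
(-0.116, 0.012, 0.035) [300.8 234.4]
(-0.116, -0.012, 0.035) [334.8 234.5]
(-0.086, 0.098, 0.04) [172.2 193.3]
(-0.086, -0.098, 0.04) [463.4 193.6]
217 134
weight 0.77 [247.6, 217.5, 267.8, 250.8] [[ 0.0162 -0.0508]] 2.57
jar 0.95 [226.3, 221.7, 257.3, 254.0] [[ 0.0798 -0.057 ]] 1.97
```

View pics/s8.png

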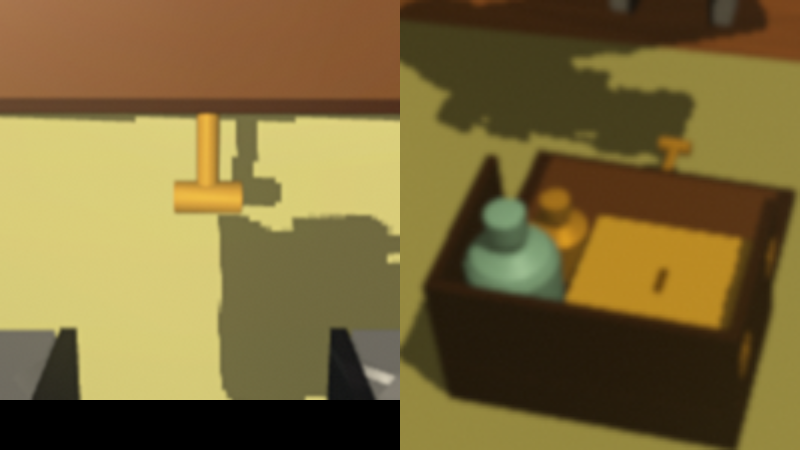

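>>> drive_tool(
  commands=[
    {"tx": 0.007, "ty": -0.004, "tz": -0.06, "turn": 0, "hand": 0.4},
    {"tx": 0.007, "ty": -0.004, "tz": -0.12, "turn": 0, "hand": 0.4},
    {"tx": 0.007, "ty": -0.004, "tz": -0.18, "turn": 0, "hand": 0.4},
    {"tx": 0.007, "ty": -0.004, "tz": -0.215, "turn": 0, "hand": 0.4},
    {"tx": 0.007, "ty": -0.004, "tz": -0.228, "turn": 0, "hand": 0.4},
    {"tx": 0.007, "ty": -0.004, "tz": -0.228, "turn": 0, "hand": 0.6},
    {"tx": 0.007, "ty": -0.004, "tz": -0.228, "turn": 0, "hand": 1},
    {"tx": 0.007, "ty": -0.004, "tz": -0.228, "turn": 0, "hand": 1},
    {"tx": 0.007, "ty": -0.004, "tz": -0.228, "turn": 0, "hand": 1},
    {"tx": 0.007, "ty": -0.004, "tz": -0.228, "turn": 0, "hand": 1},
  ],
  grip_force=20,
)

```text
time_s: 20.3
tcp_pos: [0.4486, -0.0136, 0.0235]
eef_rot: [-179.9, -0.1, -3.0]
contact_force: [-0.4, 2.4, 5.0]
gripper_width: 0.0237
gripper_force: 20.0
```

>>> drive_tool(
  commands=[
    {"tx": 0, "ty": 0, "tz": 0.017, "turn": 0, "hand": 1},
    {"tx": 0.0015, "ty": 0, "tz": 0.034, "turn": 0, "hand": 1},
    {"tx": 0.0044, "ty": -0.0002, "tz": 0.05, "turn": 0, "hand": 1},
    {"tx": 0.0088, "ty": -0.0005, "tz": 0.067, "turn": 0, "hand": 1},
    {"tx": 0.0146, "ty": -0.0007, "tz": 0.0825, "turn": 0, "hand": 1},
    {"tx": 0.0217, "ty": -0.0011, "tz": 0.098, "turn": 0, "hand": 1},
    {"tx": 0.0302, "ty": -0.0015, "tz": 0.112, "turn": 0, "hand": 1},
    {"tx": 0.0398, "ty": -0.002, "tz": 0.126, "turn": 0, "hand": 1},
    {"tx": 0.0507, "ty": -0.0026, "tz": 0.139, "turn": 0, "hand": 1},
    {"tx": 0.0627, "ty": -0.0032, "tz": 0.151, "turn": 0, "hand": 1},
  ],
)

```text
time_s: 21.3
tcp_pos: [0.4843, -0.0156, 0.1134]
eef_rot: [-180.0, 0.1, -3.0]
contact_force: [-0.9, 7.7, -4.3]
gripper_width: 0.0232
gripper_force: 20.0
```

>>> drive_tool(
  commands=[
    {"tx": 0.013, "ty": -0.0007, "tz": 0.0108, "turn": 0, "hand": 1},
    {"tx": 0.0268, "ty": -0.0014, "tz": 0.0205, "turn": 0, "hand": 1},
    {"tx": 0.0413, "ty": -0.002, "tz": 0.029, "turn": 0, "hand": 1},
    {"tx": 0.0567, "ty": -0.003, "tz": 0.036, "turn": 0, "hand": 1},
    {"tx": 0.0726, "ty": -0.0037, "tz": 0.042, "turn": 0, "hand": 1},
    {"tx": 0.0888, "ty": -0.0045, "tz": 0.046, "turn": 0, "hand": 1},
    {"tx": 0.1055, "ty": -0.0054, "tz": 0.049, "turn": 0, "hand": 1},
    {"tx": 0.1223, "ty": -0.0062, "tz": 0.0506, "turn": 0, "hand": 1},
    {"tx": 0.1223, "ty": -0.0062, "tz": 0.0506, "turn": 0, "hand": 1},
  ],
)

```text
time_s: 22.2
tcp_pos: [0.5597, -0.0196, 0.1448]
eef_rot: [180.0, -0.0, -3.0]
contact_force: [0.2, 4.3, 4.0]
gripper_width: 0.0236
gripper_force: 20.0
```

>>> drive_tool(
  commands=[
    {"tx": 0.004, "ty": -0.0002, "tz": 0, "turn": 0, "hand": 1},
    {"tx": 0.004, "ty": -0.0002, "tz": 0, "turn": 0, "hand": 1},
    {"tx": 0.004, "ty": -0.0002, "tz": 0, "turn": 0, "hand": 1},
  ],
)

```text
time_s: 22.5
tcp_pos: [0.5613, -0.0197, 0.1449]
eef_rot: [-180.0, -0.0, -3.0]
contact_force: [-0.6, 4.3, 6.1]
gripper_width: 0.0235
gripper_force: 20.0
```

>>> drive_tool(
  commands=[
    {"tx": 0.005, "ty": -0.0002, "tz": 0, "turn": 0, "hand": 1},
    {"tx": 0.005, "ty": -0.0002, "tz": 0, "turn": 0, "hand": 1},
    {"tx": 0.005, "ty": -0.0002, "tz": 0, "turn": 0, "hand": 1},
  ],
)

```text
time_s: 22.8
tcp_pos: [0.562, -0.0198, 0.1447]
eef_rot: [180.0, 0.2, -3.0]
contact_force: [-9.0, 6.4, 13.0]
gripper_width: 0.0236
gripper_force: 20.0
```

>>> drive_tool(
  commands=[
    {"tx": 0.003, "ty": -0.0002, "tz": 0, "turn": 0, "hand": 1},
    {"tx": 0.003, "ty": -0.0002, "tz": 0, "turn": 0, "hand": 1},
    {"tx": 0.003, "ty": -0.0002, "tz": 0, "turn": 0, "hand": 1},
  ],
)

```text
time_s: 23.1
tcp_pos: [0.5622, -0.0199, 0.1446]
eef_rot: [180.0, 0.4, -3.0]
contact_force: [-16.5, 9.7, 17.1]
gripper_width: 0.0234
gripper_force: 20.0
```

>>> drive_tool(
  commands=[
    {"tx": 0, "ty": 0, "tz": 0, "turn": 0, "hand": 0.4},
    {"tx": 0, "ty": 0, "tz": 0, "turn": 0, "hand": 0.4},
    {"tx": 0, "ty": 0, "tz": 0, "turn": 0, "hand": 0.4},
    {"tx": 0, "ty": 0, "tz": 0.04, "turn": 0, "hand": 0.4},
    {"tx": 0, "ty": 0, "tz": 0.1, "turn": 0, "hand": 0.4},
    {"tx": 0, "ty": 0, "tz": 0.17, "turn": 0, "hand": 0.4},
    {"tx": -0.08, "ty": 0, "tz": 0.2, "turn": 0, "hand": 0.4},
    {"tx": -0.15, "ty": 0, "tz": 0.2, "turn": 0, "hand": 0.4},
    {"tx": -0.15, "ty": 0, "tz": 0.2, "turn": 0, "hand": 0.4},
  ],
)

```text
time_s: 24.0
tcp_pos: [0.472, -0.0208, 0.2647]
eef_rot: [-179.9, -0.1, -3.0]
contact_force: [0.9, -0.3, 0.7]
gripper_width: 0.0521
gripper_force: 0.0
```

Run:
```python
from h import *
st=r.get_state();print(st['tcp_pos'],st['contact_force'])
c=r.capture('side');T=cam(c);d=r.capture('scene');S=cam(d)
pr=lambda cc,TT,x,y,z:proj(cc,TT,[[p[0]+C*x-Z*y,p[1]+Z*x+C*y,z]])[0].round(1)
for n,cc,TT in(('side',c,T),('scene',d,S)):
    for l in('flap','jar','weight','piece_case','comb','cup'): print(n,l,[(round(q['score'],2),[int(v) for v in q['extent']]) for q in r.trace(l,n)][:4])
    print('pull shut',pr(cc,TT,-.005,-.002,.156),'flap top',pr(cc,TT,0,.098,.126),pr(cc,TT,0,-.098,.126))
# brass pull pixels near prediction, side view
for cc,TT in((c,T),(d,S)):
    u=pr(cc,TT,-.005,-.002,.156).astype(int); hsv=cv2.cvtColor(cc['frame'][u[1]-20:u[1]+20,u[0]-20:u[0]+20],cv2.COLOR_RGB2HSV)
    m=cv2.inRange(hsv,(13,130,110),(25,255,255)); q=np.argwhere(m); print(len(q),q.mean(0)[::-1]+u-20 if len(q) else '',q.min(0)[::-1]+u-20,q.max(0)[::-1]+u-20)
save('end',np.hstack([c['frame'][140:290,220:400],d['frame'][140:290,200:380]]))
```

```text
[ 0.47204427 -0.0207636   0.26468426] [ 0.93479433 -0.28543644  0.72920411]
side flap [(0.85, [284, 163, 339, 243])]
side jar [(0.79, [282, 154, 313, 188])]
side weight [(0.97, [220, 376, 239, 412]), (0.71, [194, 339, 215, 368]), (0.52, [343, 173, 352, 183])]
side piece_case [(0.85, [312, 273, 404, 347]), (0.56, [259, 180, 297, 205])]
side comb [(0.66, [345, 175, 354, 182])]
side cup [(0.66, [125, 267, 173, 320])]
pull shut [317.6 169. ] flap top [284.4 203.5] [341.9 165.8]
scene flap [(0.92, [233, 192, 329, 230])]
scene jar [(0.63, [226, 221, 262, 254])]
scene weight [(0.65, [460, 243, 478, 265]), (0.62, [477, 217, 493, 237]), (0.53, [249, 220, 268, 247])]
scene piece_case [(0.69, [258, 224, 323, 261]), (0.56, [349, 172, 403, 223])]
scene comb [(0.66, [124, 254, 180, 275]), (0.42, [233, 189, 330, 231])]
scene cup [(0.74, [431, 281, 471, 329])]
pull shut [281.2 195.4] flap top [332.  216.5] [234.3 201.3]
84 [315.41666667 171.53571429] [310 164] [321 184]
715 [285.9958042  188.54125874] [261 175] [300 208]
```

The flap reads shut where the model predicts it, the jar, weight and case are in the well, and the comb and cup read within a few pixels of where they started. I'm handing it in.

```bash
python3 -c "
from plant import r; print(r.close_job())"
```

```text
the job is handed in; nothing more can be done
None
```

The job is handed in: the case is against the well's left wall, the jar and weight were set down beside it, and the flap was pushed up to its stop and released at about 24 s; the comb and cup were not touched, and the final check was by camera detections, not by viewing a picture.

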